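Clear the drop-front sink cupboard into the pot

ROBOT

A 6-joint arm with a two-finger parallel gripper is mounted at the origin on the work surface. World frame = base frame: x ahead of the robot, y to its left, z up, the work surface at z = 0. Lengths are in mm, angles in rad, forces in N, time in s.
With the tool pointing down it reaches from about 325 to 875 mm from the base axis. Payload 4.4 kg.
Tool frame: the origin (TCP) lies on the centre line of the jaws, within the pads' length; the fingertips stand ahead of it and the grasp point (between the pads) lies 6 mm ahead of it (ctrl.tcp_to_tips is the z of the fingertips in the tool frame, in mm); z points along the fingers, y is the direction in which the jaws open and shut (so a half turn about z gives the same grasp; the last joint's range is limited). The gripper opens to 85 mm and grips with 20 to 120 N. Pads are 22 mm wide; open, the fingers measure 114 mm over their backs; the gripper's body (76 mm by 85 mm) begins 54 mm behind the grasp point. The pads swing forward as they close: fully open they stand 13 mm farther back than shut.
Start: joints at [1.107, 0.207, 1.542, -0, 1.393, -0.15], TCP at [177.498, 546.92, 256.282] pointing down, gripper open.
Joint ranges: [-2.73, 2.73], [-0.86, 2.22], [0.23, 2.46], [-1.11, 4.25], [0.08, 2.63], [-2.82, 2.82]. Speed limits (rad/s): [2.79, 2.79, 3.14, 3.14, 3.14, 3.14].

INTERFACE

Orientations are given as a 3x3 rotation matrix whose columns are the frame's x, y, z axes.
In Python, from plant import ctrl, sensors, optics gives the robot as it stands. Calls block until the motion is done:
- ctrl.move_ptp(position, orientation): joint-space move of the TCP to a pose.
- ctrl.move_l(position, rot=None, vel=150, threshold=None): straight line of the TCP; rot=None keeps the orientation; vel is the mean speed in mm/s. With threshold (N) it stops when the force on the tool has changed by that much, and returns True; else False.
- ctrl.set_joints(angles): joint-space move.
- ctrl.gripper_to(opening, force=None): finger opening in mm; force is the grip in N (None keeps the last); returns when the fingers have stopped.
- ctrl.hold(seconds).
- ctrl.solve_ik(position, orientation): joint angles nearest the present ones, or None.
- sensors.read_state(): the state.
- optics.grab_frame(name): name is "scene" or "side" or "wrist"; returns (picture, depth): 480x640x3 uint8, red, green, blue; 480x640 float32, mm along the optical axis (not along the pixel's ray), 0 where there is no reading.
- optics.camera_params(name): a dict with "mtx" (3x3 intrinsics, pixels), "R" (3x3) and "t" (3): a world point X has camera coordinates R X + t; the wrist camera has in their place "T_tool_cam" (4x4, takes a point from camera to tool coordinates, whose origin is the TCP and whose axes are the flange's). Camera axes: x right, y down, z forward; pixel columns grow to the right and rows downward; lengths in mm; the calibration is good to about 2 mm. A picture is of the moment at which its call begins: read the wrist's pose just before it. camera_params takes no time and is no camera call.
A pose or a line that the arm cannot do raises ctrl.MotionError and nothing moves.
- ctrl.finish_job(): hands the job in, once; it reports no verdict.
The state is a dict: "t": time; "q": joint angles; "qvel": joint speeds; "tau": joint torques, N m; "eef_pos": TCP position; "eef_rot": TCP orientation; "force": force on the tool from outside, world axes, zero at the start; "wrist_torque": the same for the moment, N m; "grip_width": finger opening in mm.
Only numpy, scipy, OpenCV 4.12 (cv2) and the standard library are available. Lean on these libraries where they do the work, as an engineer would, in place of code of your own. Each camera call takes 0.05 s, during which the arm holds its last target. There are 200 camera calls.

TASK

Clear the plumber's leftover fittings out of the small drop-front cupboard: while its flap is still shut pull both slide-out supports out to their stops, then lower the flap gently until it rests on them. Lift the aluminium lid off the pot on the tile stack and lay it flat on the lowered flap, knob up; put every fitting that is in the cupboard into the pot, then set the lid back on the pot so that it sits seated and level. Leave the flap down on its supports to air the cupboard, the pot standing on the tiles, and the other things where they are.

Things in the scene. Friction and masses are not known exactly. Their poses are not given: they have to be found in the camera images.
- cupboard: Slant-front plywood cupboard fixed on the slab, 400 wide (y), 260 deep (x), 225 mm tall. Origin: centre of its underside; -x is its front, z up. Inside floor 70 mm up. Its top board covers only the rear 39 mm (x from 91 to 130 mm); in front of that the inside is open from above once the flap is down. The sides, 12 mm thick, slope up at 35 degrees from the front edge of the floor.
- support_a (a joint): Slide-out flap support (dark wood bar 22 mm wide, 30 mm tall, its top 58 mm above the slab) on the cupboard's +y side, 85 mm from the middle. 0 = fully in, 0.15 m = fully out against its stop; it slides along the cupboard's -x. It slides with about 2 N of friction and stays where it is left.
- support_a_knob (a point): Grip point of support_a: on its brass pull, a rod 22 mm across and 50 mm long that sticks out along the cupboard's -x from the bar's front end, 43 mm above the slab. This point is 34 mm out from the bar's front end; pinch it from above across the cupboard's y.
- support_b (a joint): The like support on the cupboard's -y side; same values.
- support_b_knob (a point): Grip point of support_b, as for support_a.
- flap (a joint): White flap, 400 wide, 270 long, 12 mm thick, 0.5 kg, hinged along the front edge of the cupboard's floor. 0 = shut: sloping back 35 degrees above the horizontal, held by its weight. Grows as it comes up and forward: 0.96 = upright, 2.53 rad = level, resting on the supports; without them it falls on past level. Slight hinge friction (0.15 N m): past upright it falls if let go; its edge weighs about 2.5 N when level.
- flap_knob (a point): Centre of the dark ball knob, 28 mm across, on the middle of the flap's free edge (also midway through its 12 mm thickness), 298 mm from the hinge line (about 246 mm above the slab when shut, 64 mm when the flap is level). It can be pinched from above across the cupboard's y through the whole swing, the ball turning between the fingers.
- flap_hinge (a point): Middle of the hinge line, 70 mm above the slab, 130 mm in front of the cupboard's origin; the hinge line runs along the cupboard's y.
- flap_mid (a point): Centre of the flap's inner face, which is its upper face when it is down (then 70 mm above the slab); z of this frame is normal to that face, up when the flap is down.
- clip_mid (a point): Steel saddle pipe clip lying feet down in the cupboard: 62 mm long (its x), strap 20 mm wide (its y), arch 32 mm across and 28 mm tall. This point is half-way up its middle; pinch it across its 20 mm width. Its z axis is up as it stands.
- coupling_mid (a point): Grey plastic pipe coupling standing on end in the cupboard, 34 mm outside, 38 mm tall, open bore. This point is its centre. Its z axis is up as it stands.
- nut_mid (a point): Brass union nut standing in the cupboard, 35 mm across, 24 mm tall. This point is its centre. Its z axis is up as it stands.
- tap_head_mid (a point): Tap head standing in the cupboard: brass body 31 mm across, red hand wheel 36 mm across on top (26 to 43 mm up), 43 mm tall. This point is half-way up. Its z axis is up as it stands.
- tiles: Stack of ceramic tiles fixed on the slab, 400 mm (its x) by 250 mm (its y), 32 mm tall; origin at the centre of its underside.
- pot: Aluminium pot without handles standing loose on the tile stack: 132 mm across at the foot, 150 mm inside below the mouth, flaring to a 176 mm rim, 90 mm tall, floor 4 mm thick, 0.5 kg. Origin: centre of its underside.
- pot_rim (a point): Centre of the pot's mouth, level with the top of its rim, 90 mm above the underside.
- lid_knob (a point): Middle of the black knob (30 mm across, 16 mm tall) of the aluminium pot lid, on its axis. The lid is a 182 mm disc (9 mm thick at the middle) with a 132 mm wide, 8 mm deep step below that drops inside the pot's mouth. This point is 34 mm above the seat (the disc's underside) and 42 mm above the step's underside, on which it stands when laid down. Starts on the pot. 0.16 kg.
- enamel_cup_mid (a point): Upturned white enamel cup with a blue rim and handle, 80 mm across, 80 mm tall, at one end of the tile stack; this point is half-way up. A bystander.
- flip_tub_mid (a point): Clear plastic tub with a snap-shut flip-top lid, 100 x 78 x 58 mm, at the same end of the tile stack as the cup; this point is half-way up. A bystander.
- scrub_brush: Red scrub brush, 150 x 55 x 54 mm, on the slab. A bystander.
- soap_dish: Green soap dish with a yellow bar of soap, 110 x 80 x 40 mm, on the slab. A bystander.
- bleach: Blue bottle, 72 mm across, 210 mm tall, on the slab behind the cupboard. A bystander.
- jar: Glass jar, 70 mm across, 100 mm tall, on the slab behind the cupboard. A bystander.

How it is judged:
By the outcome, as a careful person would: the job done as asked, in the order asked, and still so for the second after the job is handed in, with the robot touching nothing.
Of clip, coupling, nut, tap_head only 2 to 4 are there at a start; the rules pass over those that are not, and their reading is None.
At some moment in a run one of clip, coupling, nut, tap_head may be knocked a few centimetres aside while the robot is not near it.
It also fails if it takes over 210 s, if anything falls off the work surface, if the arm or the gripper's body presses on something with over 40 N, if the wrist force passes 120 N, or if a joint passes its speed limit or range.

## Working session

There is one attempt and no reset: what is moved stays moved. The work goes in short steps, each a Python script; the robot and the scene stay as the last script left them, time stands still between calls to the robot, and variables do not carry over. Pictures are saved under pics/ and viewed, about 12 in all and at most 16, crops included, and the job is handed in when it is done.

```bash
ls; mkdir -p pics
python3 - <<'E'
from plant import ctrl,sensors,optics
import cv2,numpy as np
for n in("scene","side"):
    p,d=optics.grab_frame(n); cv2.imwrite(f"pics/{n}0.png",p[:,:,::-1]); np.save(f"pics/{n}0.npy",d)
    c=optics.camera_params(n); print(n,c)
print(optics.camera_params("wrist")); s=sensors.read_state(); print(s["t"],s["eef_rot"],ctrl.tcp_to_tips)
E
```

```text
pics
scene {'mtx': array([[616.38543519,   0.        , 316.60613759],
       [  0.        , 616.38543519, 242.09283789],
       [  0.        ,   0.        ,   1.        ]]), 'R': array([[-0.75345371,  0.65729939,  0.01627917],
       [ 0.52428521,  0.61555412, -0.58840304],
       [-0.39677767, -0.43479953, -0.80840389]]), 't': array([ 460.84333576, -265.76390802, 1856.84270261])}
side {'mtx': array([[516.83073258,   0.        , 318.50934092],
       [  0.        , 516.83073258, 239.03188192],
       [  0.        ,   0.        ,   1.        ]]), 'R': array([[ 0.86571095, -0.50048166, -0.0079165 ],
       [-0.36502597, -0.620426  , -0.69413804],
       [ 0.34249176,  0.60381263, -0.71979838]]), 't': array([-528.74643015,  376.64177619, 1117.41409304])}
{'mtx': array([[393.77670255,   0.        , 321.41202698],
       [  0.        , 393.77670255, 240.56392761],
       [  0.        ,   0.        ,   1.        ]]), 'T_tool_cam': array([[ 2.07511367e-04, -9.53305447e-01, -3.02007753e-01,
         7.64846814e+01],
       [ 9.99999966e-01,  1.49764908e-04,  2.14364223e-04,
         7.90591324e-02],
       [-1.59124418e-04, -3.02007787e-01,  9.53305445e-01,
        -1.18267580e+02],
       [ 0.00000000e+00,  0.00000000e+00,  0.00000000e+00,
         1.00000000e+00]])}
0.1 [[-9.51170320e-01  3.08665203e-01 -9.02556587e-04]
 [ 3.08666386e-01  9.51168587e-01 -1.83902609e-03]
 [ 2.90840110e-04 -2.02781592e-03 -9.99997902e-01]] 25.0
```

View pics/scene0.png

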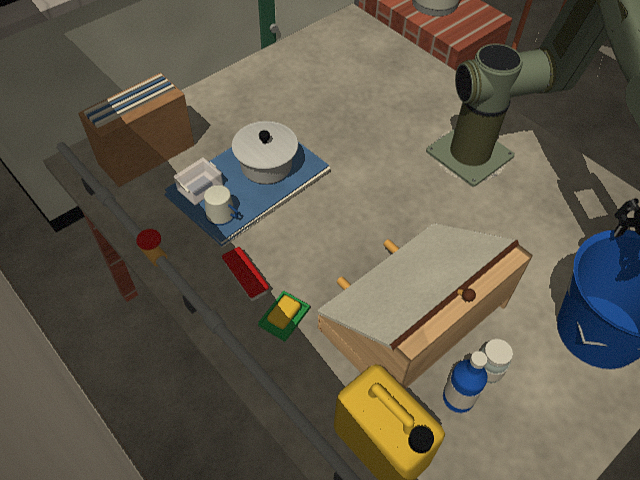

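View pics/side0.png

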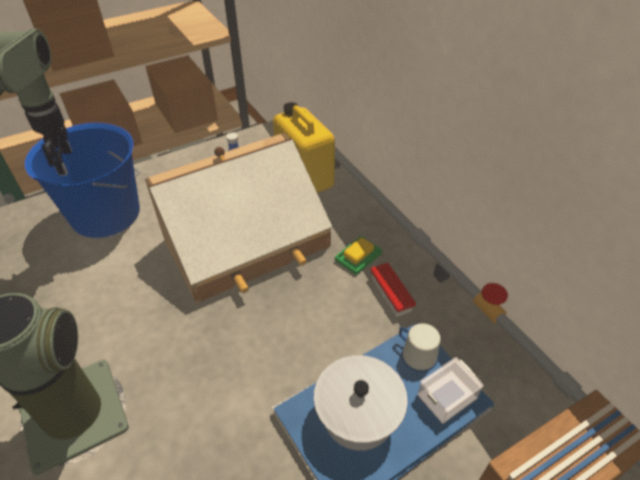

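The scene view shows the flap knob at (468,295), pulls at (391,246) and (343,283), and the lid knob at (265,136). In the side view these are at (220,153), (240,283), (299,257) and (361,388).

```bash
cat > h.py <<'E'
from plant import ctrl,sensors,optics
import cv2,numpy as np
def cam(n,st=None):
    c=optics.camera_params(n)
    if n!="wrist": return c["mtx"],c["R"],c["t"]
    T=np.eye(4);T[:3,:3]=st["eef_rot"];T[:3,3]=st["eef_pos"]
    W=np.linalg.inv(T@c["T_tool_cam"]); return c["mtx"],W[:3,:3],W[:3,3]
def tri(obs):
    "obs: list of (cam,(u,v)) -> point, reprojection errors px"
    A=[]
    for (K,R,t),(u,v) in obs:
        P=K@np.c_[R,t]; A+= [u*P[2]-P[0], v*P[2]-P[1]]
    X=np.linalg.svd(np.array(A)/np.linalg.norm(A,axis=1)[:,None])[2][-1]; X=X[:3]/X[3]
    return X,[np.round(proj(c,X)-p,1) for c,p in obs]
def proj(c,X):
    K,R,t=c; p=K@(R@X+t); return p[:2]/p[2]
def atdepth(c,u,v,d):
    K,R,t=c; return R.T@(np.linalg.inv(K)@[u,v,1]*d-t)
def atz(c,u,v,z):
    K,R,t=c; o=-R.T@t; r=R.T@np.linalg.inv(K)@[u,v,1]; return o+r*(z-o[2])/r[2]
def down(yaw):
    "tool down, jaws (y) along world angle yaw"
    y=np.array([np.cos(yaw),np.sin(yaw),0]);z=np.array([0,0,-1.]); return np.c_[np.cross(y,z),y,z]
def wrist(name,save=True):
    s=sensors.read_state(); p,d=optics.grab_frame("wrist")
    cv2.imwrite(f"pics/{name}.png",p[:,:,::-1]); np.savez(f"pics/{name}.npz",d=d,pos=s["eef_pos"],rot=s["eef_rot"])
    return p,d,cam("wrist",s)
def wcam(name):
    z=np.load(f"pics/{name}.npz"); return cam("wrist",dict(eef_pos=z["pos"],eef_rot=z["rot"])),z["d"]
def st(msg=""):
    s=sensors.read_state(); print(msg,"t%.1f"%s["t"],"pos",np.round(s["eef_pos"],1),"F",np.round(s["force"],1),"w%.1f"%s["grip_width"])
    return s
E
python3 - <<'E'
from h import *
A,B=cam("scene"),cam("side"); dA=np.load("pics/scene0.npy");dB=np.load("pics/side0.npy")
pts=dict(flapknob=((468,295),(220,153)),pull1=((391,246),(240,283)),pull2=((343,283),(299,257)),lid=((265,136),(361,388)),
 brush=((246,273),(392,288)),dish=((286,314),(358,252)),cup=((217,190),(424,333)))
for k,(a,b) in pts.items():
    X,e=tri([(A,a),(B,b)]); print(k,np.round(X),e,np.round(atdepth(A,*a,dA[a[1],a[0]])),np.round(atdepth(B,*b,dB[b[1],b[0]])))
a=cv2.imread("pics/scene0.png");b=cv2.imread("pics/side0.png")
ca=cv2.resize(a[215:385,300:540],None,fx=2.4,fy=2.4,interpolation=2)[:, :600]
cb=cv2.resize(b[130:310,140:340],None,fx=3,fy=3,interpolation=2)
cv2.imwrite("pics/c1.png",cv2.resize(a[220:350,320:520],(800,520),interpolation=2));cv2.imwrite("pics/c2.png",cb)
E
```

```text
flapknob [536. 386. 242.] [array([-0. ,  0.1]), array([-0.2, -0.2])] [547. 390. 260.] [533. 373. 252.]
pull1 [450. 109.  48.] [array([ 0.7, -0.2]), array([1.7, 0.2])] [455. 111.  53.] [446. 107.  54.]
pull2 [621. 112.  47.] [array([ 0.9, -0.1]), array([1.4, 0.1])] [625. 113.  53.] [617. 112.  50.]
lid [ 516. -327.  154.] [array([-0.2,  0. ]), array([-0.3, -0. ])] [ 522. -317.  166.] [ 514. -331.  162.]
brush [780. -81.  25.] [array([-0.2,  0. ]), array([-0.2, -0. ])] [788. -67.  49.] [771. -91.  41.]
dish [776.  73.  18.] [array([-0.5,  0. ]), array([-0.5, -0. ])] [783.  83.  40.] [766.  56.  40.]
cup [ 714. -276.  124.] [array([0.3, 0. ]), array([ 0.4, -0. ])] [ 710. -286.  113.] [ 721. -269.  110.]
```

View pics/c1.png

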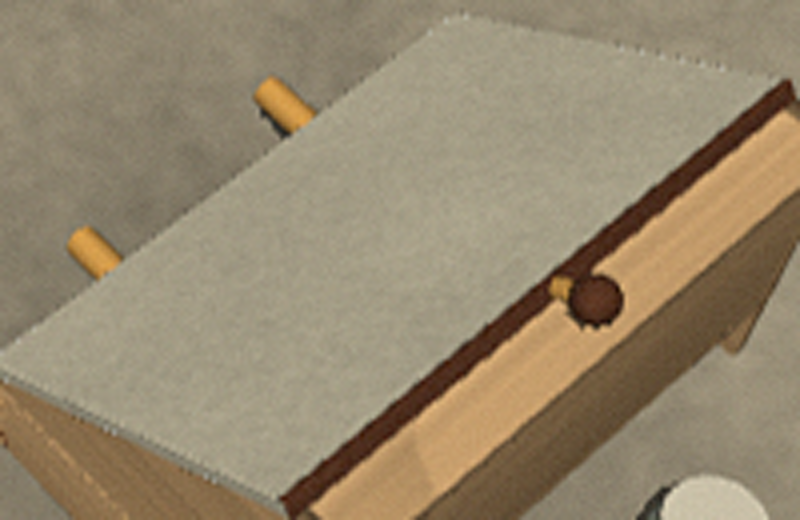

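View pics/c2.png

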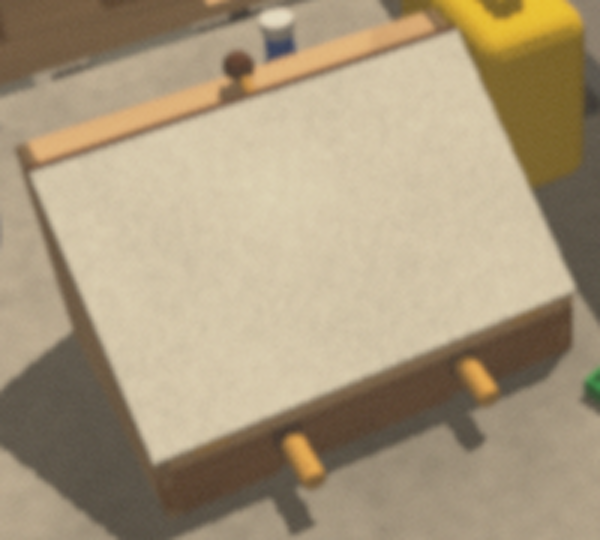

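Crops give the pull tips at scene (387,242.5) and (340.5,280), side (244,288) and (302,260), and the knob at (469,295)/(219,152). I'll refine those and approach pull 1.

Run:
```python
from h import *
A,B=cam("scene"),cam("side")
for k,a,b in (("t1",(387,242.5),(244,288)),("t2",(340.5,280),(302,260)),("k",(469.2,295),(219.3,152))):
    X,e=tri([(A,a),(B,b)]); print(k,np.round(X,1),e)
ctrl.gripper_to(60)
ctrl.move_ptp([535,20,330],down(0)); st()
wrist("w1")
```

```text
t1 [450.5  93.1  45.5] [array([ 0.2, -0.1]), array([0.4, 0. ])]
t2 [620.7 100.5  46.9] [array([ 0.3, -0. ]), array([0.5, 0. ])]
k [535.5 388.  244.5] [array([-0. ,  0.1]), array([-0.2, -0.1])]
 t2.8 pos [534.9  20.9 329.9] F [-0.2  0.3  0.4] w59.8
```

View pics/w1.png

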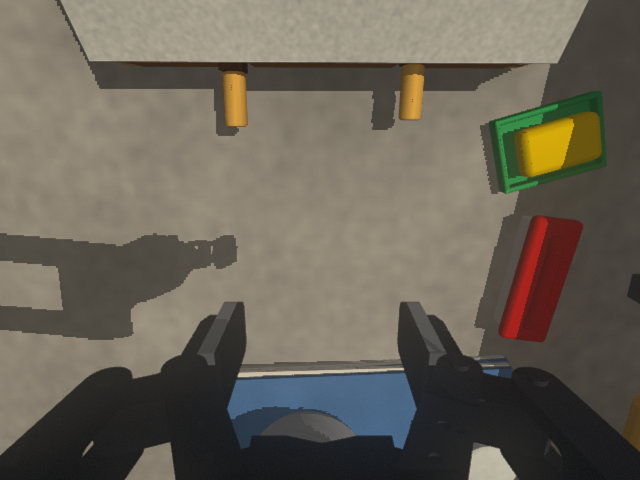

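Wrist view: pulls run (233,68)-(237,124) and (414,66)-(410,118); the front edge runs (100,62)-(556,64).

Run:
```python
from h import *
c,d=wcam("w1")
for n,u,v,z in (("b1",233.5,70,43),("e1",236.5,124,43),("b2",413.5,67,43),("e2",410,118.5,43),("edgeL",102,63,64),("edgeR",554,64,64)):
    print(n,np.round(atz(c,u,v,z),1), np.round(atdepth(c,u,v,d[int(v),int(u)]),1))
A=cam("scene")
for p,q in (((387,242.5),(236.5,124)),((340.5,280),(410,118.5))): print(tri([(A,p),(c,q)]))
```

```text
b1 [452.  139.5  43. ] [454.6 138.2  55.4]
e1 [451.7  90.3  43. ] [454.   90.5  53.9]
b2 [622.6 142.4  43. ] [620.2 141.1  54.6]
e2 [622.6  95.8  43. ] [620.5  95.8  52.7]
edgeL [338.9 142.9  64. ] [306.  150.4  -0.4]
edgeR [743.9 142.7  64. ] [777.8 150.    1.3]
(array([449.18896813,  90.33774357,  41.1817066 ]), [array([-0.4,  0. ]), array([-2.2, -0.1])])
(array([619.85155465,  95.85883473,  41.4645717 ]), [array([-0.8, -0.2]), array([-3.1, -0.1])])
```

```bash
cat >> h.py <<'E'
YAW=0.015
def pull(x,y):
    f=np.array([np.sin(YAW),-np.cos(YAW),0]); p=np.array([x,y,50.]); R=down(YAW)
    ctrl.move_ptp(p+[0,0,110],R); ctrl.gripper_to(55)
    print("down contact",ctrl.move_l(p,R,vel=120,threshold=12)); 
    ctrl.gripper_to(10,40); st("gripped")
    print("stop",ctrl.move_l(p+f*165,R,vel=70,threshold=12)); s=st("end"); print("travel",(s["eef_pos"]-p)@f)
    ctrl.gripper_to(50); ctrl.move_l(np.array(s["eef_pos"])+[0,0,110],vel=200); st()
E
python3 - <<'E'
from h import *
pull(451,101)
pull(621.5,106)
ctrl.gripper_to(60)
ctrl.move_ptp([535,20,330],down(0)); wrist("w2")
E
```

```text
down contact False
gripped t5.3 pos [450.9 101.   50.9] F [-2.5 -0.6  6.5] w21.1
stop True
end t7.1 pos [450.4 -40.3  50.9] F [-0.7  1.3  6.3] w20.8
travel 141.32077523218135
 t8.2 pos [449.7 -40.1 160. ] F [ 0.6 -0.  -0.5] w50.1
down contact False
gripped t10.8 pos [621.  106.   51.1] F [-4.2 -0.7  5.6] w20.6
stop True
end t12.7 pos [620.5 -42.2  51.1] F [-1.   1.4  4.7] w20.6
travel 148.18586023495706
 t13.8 pos [619.7 -42.  160.1] F [ 0.3  0.5 -0.4] w50.0
```

View pics/w2.png

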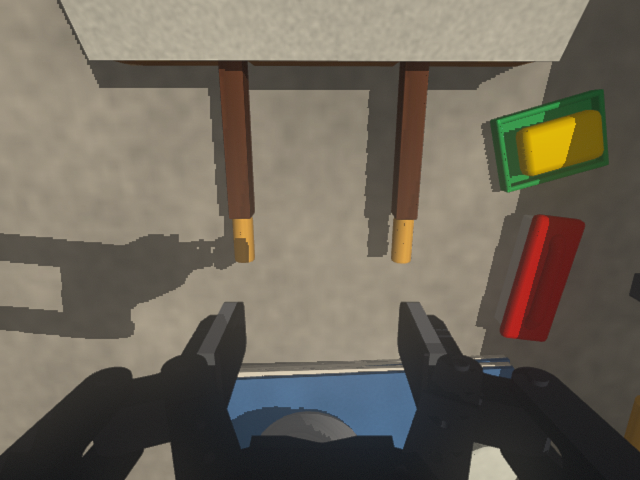

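Run:
```python
from h import *
c,d=wcam("w2")
for n,u,v,z in (("e1",244.5,262,43),("e2",401.5,262.5,43),("bar1",243,218,58),("bar2",404,219,58)):
    print(n,np.round(atz(c,u,v,z),1))
```

```text
e1 [450.8 -55.7  43. ]
e2 [622.7 -56.1  43. ]
bar1 [455.3  -2.2  58. ]
bar2 [619.1  -3.2  58. ]
```

Run:
```python
from h import *
R=down(0)
for x in (621,450.5):
    ctrl.move_ptp([x,-43,130],R); ctrl.move_l([x,-43,50],vel=150,threshold=12); ctrl.gripper_to(10,60); 
    print(ctrl.move_l([x,-75,50],vel=40,threshold=20)); s=st("end")
    ctrl.gripper_to(50); ctrl.move_l([x,s["eef_pos"][1],130],vel=250)
ctrl.gripper_to(60); ctrl.move_ptp([536,250,400],R); wrist("w3"); st()
```

```text
True
end t17.4 pos [620.4 -43.3  51.6] F [0.9 2.7 4.1] w20.3
True
end t20.3 pos [450.4 -43.4  51.3] F [0.5 2.  4.3] w19.9
 t23.0 pos [535.8 248.8 398.3] F [0.2 0.4 0.2] w60.0
```

View pics/w3.png

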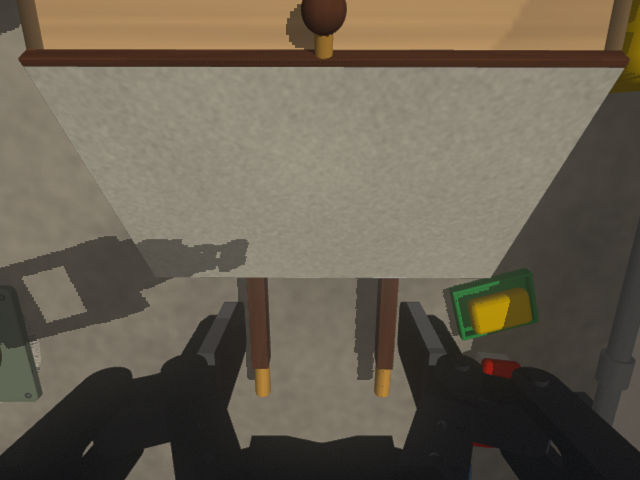

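The flap knob is at (324,11) and its edge is level; both supports stopped at once, so they are at their stops.

Run:
```python
from h import *
c,d=wcam("w3")
print(atz(c,324,11,246),tri([(cam("scene"),(469.2,295)),(c,(324,11)),(cam("side"),(219.3,152))]))
for u,v,z in((25,58,232),(624,58,232),(156,277,70),(497,277,70)): print(atz(c,u,v,z))
hy=143
for th in np.linspace(0,2.53,6):
    a=np.pi-0.0-(np.pi-np.deg2rad(35)-th) # angle from +y
    y=hy+298*np.cos(np.deg2rad(35)+th); z=70+298*np.sin(np.deg2rad(35)+th)
    print(round(th,2),y,z,ctrl.solve_ik([537,y,z+6],down(0)) is not None)
```

```text
[537.87313674 386.69696127 246.        ] (array([535.73689   , 388.13357016, 244.77389039]), [array([-0. ,  0.2]), array([-3.5, -2.1]), array([-0.1, -0.3])])
[340.03627132 362.59223743 232.        ]
[735.84568667 362.07525782 232.        ]
[332.59692881 137.35349344  70.        ]
[750.62893613 137.37523433  70.        ]
0.0 387.10730919811954 240.92577803261173 True
0.51 273.67356663929536 337.82161783875034 True
1.01 127.490474783091 367.59612670118213 True
1.52 -14.805626981481907 322.78723087407207 True
2.02 -117.55255493820903 214.6249152641811 True
2.53 -154.99992115916382 70.21676976763327 True
```

```bash
cat > swing.py <<'E'
from h import *
HX,HY=536.8,146.3
R=down(0)
def kn(th,r=298):
    a=np.deg2rad(35)+th
    return np.array([HX,HY+r*np.cos(a)-6*np.sin(a),70+r*np.sin(a)+6*np.cos(a)+10])
ctrl.gripper_to(55)
p=kn(0); print(p)
ctrl.move_l(p+[0,0,70],R,vel=200); print(ctrl.move_l(p,R,vel=80,threshold=12))
ctrl.gripper_to(15,30); st("grip")
for i,th in enumerate(np.linspace(0,2.5,26)[1:]):
    ctrl.move_l(kn(th),R,vel=110 if th<2.2 else 60)
    s=sensors.read_state()
    if i%4==0: st("%.2f"%th)
    if np.linalg.norm(s["force"])>35 or s["grip_width"]<22: st("ABORT"); break
else:
    print(ctrl.move_l(kn(2.55),R,vel=20,threshold=8)); st("down")
E
python3 swing.py
```

```text
[536.8        386.96585058 255.8406903 ]
False
grip t25.6 pos [536.8 387.2 256.9] F [-1.7 -1.   3.3] w25.7
0.10 t26.0 pos [536.7 369.1 279.2] F [-0.7  4.   1. ] w26.1
0.50 t27.7 pos [536.4 271.7 349.6] F [-3.  -1.7 -3.9] w25.7
0.90 t29.4 pos [536.1 157.  378.9] F [-6.4 -0.7 -2.6] w25.7
1.30 t31.1 pos [535.8  39.1 361.1] F [-9.  -1.4  2.5] w24.9
ABORT t31.9 pos [535.8 -16.4 336.5] F [-11.9  -6.5   7.9] w20.1
```

Run:
```python
from h import *
p,d,c=wrist("w4"); st()
cv2.imwrite("pics/w4c.png",cv2.resize(p[240:480,200:440,::-1],None,fx=2.4,fy=2.4,interpolation=2))
```

```text
t32.0 pos [535.8 -16.3 336.6] F [-11.3  -6.6   8.7] w20.0
```

View pics/w4c.png

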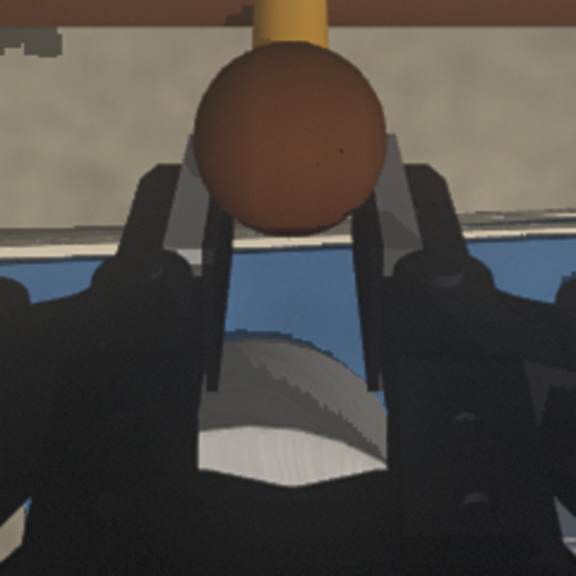

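The ball sits toward the hinge from the pads; its centre is at picture (321,297.5), about 80 px across.

Run:
```python
from h import *
c,d=wcam("w4")
# distance from silhouette: sin(a)=14/D
print(d[290:306:5,321])
X=atdepth(c,320.8,297.5,float(d[297,321])+13.5); print(X)
X2=atdepth(c,320.8,297.5,393.8*14/40); print(X2)
for P in(X,X2):
  print("r",np.hypot(P[1]-146.3,P[2]-70))
```

```text
[122.91936  121.91739  122.033325 122.67311 ]
[536.40586548   0.67882849 330.60667225]
[ 5.36402575e+02 -7.40882341e-03  3.29215253e+02]
r 298.5320137145053
r 297.65484284553406
```

The ball (y 0, z 330) lags the pads by about 16 mm. I'll push it back to near upright, where hinge friction holds it, and regrip it centred.

Run:
```python
from h import *
HX,HY=536.4,146.3; R=down(0)
def ball(th):
    a=np.deg2rad(35)+th
    return np.array([HX,HY+298*np.cos(a)-6*np.sin(a),70+298*np.sin(a)+6*np.cos(a)])
for th in np.linspace(1.47,1.0,7)[1:]:
    ctrl.move_l(ball(th)+[0,-16.7,8],R,vel=70); 
st("back"); ctrl.gripper_to(50,20); ctrl.hold(0.5)
p,d,c=wrist("w5"); s=st()
m=(p[:,:,0]>1.5*p[:,:,2].astype(float))&(p[:,:,0]<140)&(d>0)&(d<170); m[:, :200]=0;m[:,440:]=0
ys,xs=np.nonzero(m); print(xs.mean(),ys.mean(),np.ptp(xs),np.ptp(ys))
cv2.imwrite("pics/w5c.png",cv2.resize(p[180:480,200:440,::-1],None,fx=1.8,fy=1.8,interpolation=2))
u,v=321,int(round(ys.mean())); 
for X in [atdepth(c,u,v,float(np.median(d[v-2:v+3,u-2:u+3]))+13.5)]: print(X,"model",ball(1.0))
```

```text
back t34.8 pos [536.3 112.2 375.5] F [ 0.  -0.6 -0.6] w14.9
 t35.8 pos [536.4 111.7 375.5] F [ 0.5 -0.6 -0.3] w50.0
319.9289544235925 259.97479892761396 239 86
[537.02250251 141.25483271 366.01769827] model [536.4        128.36747518 367.52046073]
```

View pics/w5c.png

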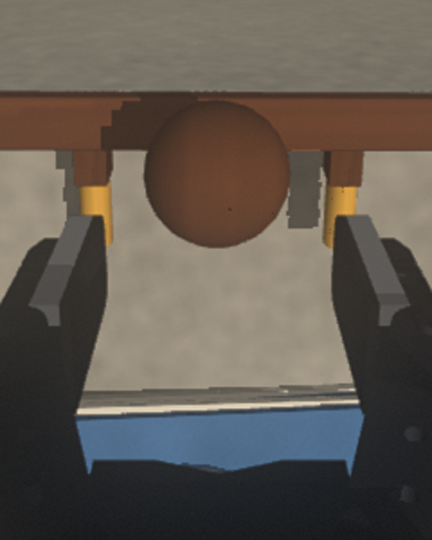

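Flap stands free near upright, ball centre at (320.6,276.7).

```bash
cat > swing2.py <<'E'
from h import *
R=down(0); H=np.array([146.3,70.])
c,d=wcam("w5"); X=atdepth(c,320.6,276.7,float(np.median(d[275:279,319:323]))+13.8); print("ball",X, np.hypot(*(X[1:]-H)))
ctrl.move_l(X+[0,0,36],R,vel=120); st()
E
python3 swing2.py
python3 - <<'E'
from h import *
p,d,c=wrist("w6"); st()
E
```

```text
ball [536.88681325 136.13140787 368.66563389] 298.8386874717408
 t36.2 pos [537.  136.3 405. ] F [ 0.3 -0.1 -0.3] w49.7
 t36.3 pos [536.7 136.  404.2] F [-0.8 -1.   0.1] w49.7
```

```bash
cat > swing3.py <<'E'
from h import *
import sys
R=down(0); H=np.array([146.3,70.]); hx=536.8
def tcp(phi,r=298.3): return np.array([hx,H[0]+r*np.cos(phi),H[1]+r*np.sin(phi)+5])
phi=np.deg2rad(92)
print(ctrl.move_l(tcp(phi),R,vel=80,threshold=12)); ctrl.gripper_to(15,60); st("grip"); w0=sensors.read_state()["grip_width"]
end=np.deg2rad(180.5)
for p in np.arange(phi+.06,end,.06):
    ctrl.move_l(tcp(p),R,vel=90 if p<2.7 else 50); s=sensors.read_state()
    if round((p-phi)/.06)%4==0: st("%.0f"%np.rad2deg(p))
    if s["grip_width"]<w0-2.5 or np.linalg.norm(s["force"])>40: st("ABORT %.2f"%p); break
else:
    print(ctrl.move_l(tcp(end+.03),R,vel=20,threshold=10)); st("down")
E
python3 swing3.py
```

```text
False
grip t37.2 pos [536.  135.9 374.2] F [-4.8 -0.7  4.1] w25.3
106 t38.6 pos [535.8  64.7 362.9] F [-6.6 -1.5  3.8] w25.3
120 t40.0 pos [535.6  -2.6 335.5] F [-6.7 -5.   5.3] w25.3
133 t41.4 pos [535.4 -62.6 294.3] F [-10.  -10.6  10. ] w22.7
ABORT 2.33 t41.4 pos [535.4 -62.6 294.3] F [-10.  -10.6  10. ] w22.7
```

Run:
```python
from h import *
p,d,c=wrist("w7"); st()
cv2.imwrite("pics/w7c.png",cv2.resize(p[240:400,240:400,::-1],None,fx=3,fy=3,interpolation=2))
```

```text
t41.4 pos [535.4 -62.4 294.4] F [-10.   -9.6   9.1] w22.5
```

View pics/w7c.png

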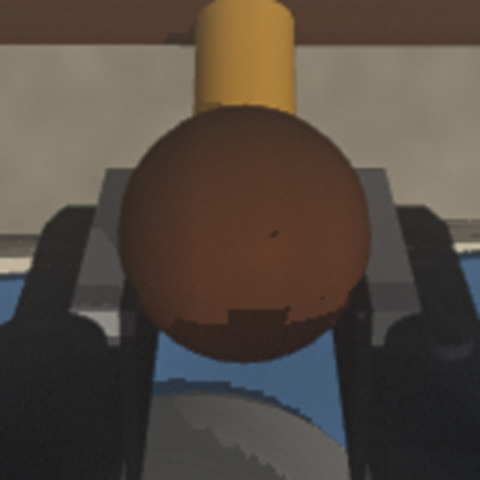

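Run:
```python
from h import *
c,d=wcam("w7"); z=np.load("pics/w7.npz")
X=atdepth(c,322,318,float(np.median(d[314:320,320:324]))+13.7); r=X[1:]-[146.3,70]
print(X,np.hypot(*r),np.rad2deg(np.arctan2(r[1],r[0])),"grasp",z["pos"]-[0,0,6])
```

```text
[536.43337702 -49.42620677 295.57002428] 298.64792627687467 130.94804536702483 grasp [535.42832736 -62.56367161 288.26512839]
```

Same tangential lag. I'll push back to upright again, then swing with the tool tilting along with the flap so the ball turns less in the fingers, measuring the lag as it goes.

```bash
cat > sw.py <<'E'
from h import *
H=np.array([146.3,70.]); hx=536.6
def ballp(phi,r=298.4): return np.array([hx,H[0]+r*np.cos(phi),H[1]+r*np.sin(phi)])
def Rt(t):
    c,s=np.cos(t),np.sin(t); return np.array([[1,0,0],[0,c,-s],[0,s,c]])@down(0)
def ballcam():
    s=sensors.read_state(); p,d=optics.grab_frame("wrist"); c=cam("wrist",s)
    q=p.astype(float); m=((q[:,:,0]>1.5*q[:,:,2])&(q[:,:,0]<150)&(d>60)&(d<175)).astype(np.uint8)
    m[:,:230]=0;m[:,410:]=0
    if m.sum()<500: return None,s
    d0=np.percentile(d[m>0],2); m&=((d<d0+16)).astype(np.uint8)
    cs,_=cv2.findContours(m,0,2); k=max(cs,key=cv2.contourArea); (u,v),r=cv2.minEnclosingCircle(k)
    X=atdepth(c,u,v,float(d[int(v),int(u)])+13.7)
    off=np.array(s["eef_rot"]).T@(X-s["eef_pos"])-[0,0,6]
    a=np.arctan2(X[2]-H[1],X[1]-H[0])
    print("ball",np.round(X,1),"r%.1f"%np.hypot(*(X[1:]-H)),"phi%.1f"%np.rad2deg(a),"uvr",np.round([u,v,r]),"in tool",np.round(off,1)); return X,s
if __name__=="__main__":
    X,s=ballcam()
    a0=np.deg2rad(131)
    for a in np.linspace(a0,np.deg2rad(97),7)[1:]: ctrl.move_l(ballp(a)+[0,-13,3],Rt(0),vel=80)
    ctrl.gripper_to(50,20); ctrl.hold(.4); X,s=ballcam()
    t=-0.6; R=Rt(t)
    print(ctrl.solve_ik(X-R[:,2]*6,R)); 
    ctrl.move_l(X+[0,-12,70],Rt(0),vel=200); ctrl.move_l(X-R[:,2]*50,R,vel=120); ballcam(); st()
E
python3 sw.py
```

```text
ball [536.  -48.6 295.7] r298.2 phi130.8 uvr [321. 316.  43.] in tool [13.8  0.6 -7.5]
ball [536.7 122.2 368.2] r299.2 phi94.6 uvr [319. 281.  42.] in tool [25.3  0.1 -5.1]
[ 0.35354904  0.23929664  1.36621284 -0.56716081  1.73831256  0.31468038]
ball [536.7 121.2 369.9] r300.9 phi94.8 uvr [320. 294.  25.] in tool [-2.   0.3 42.2]
 t46.8 pos [536.8 149.5 409.7] F [ 0.5 -0.7  0.4] w50.0
```

```bash
cat > sw2.py <<'E'
from sw import *
a0,a1=np.deg2rad(94.7),np.deg2rad(180.8)
def pose(a,off=5.):
    t=-0.6+0.8*(a-a0)/(a1-a0); R=Rt(t); return ballp(a)-R[:,2]*6+R[:,0]*off, R
for a in (a0,a1): print(ctrl.solve_ik(*pose(a)) is not None)
p,R=pose(a0); print(ctrl.move_l(p,R,vel=80,threshold=12)); ctrl.gripper_to(15,40); st("grip"); ballcam(); w0=sensors.read_state()["grip_width"]
for i,a in enumerate(np.arange(a0+.06,np.deg2rad(178),.06)):
    ctrl.move_l(*pose(a),vel=80 if a<2.6 else 45); s=sensors.read_state()
    if i%3==2: 
        X,_=ballcam(); st()
        if X is not None:
            off=np.array(s["eef_rot"]).T@(X-s["eef_pos"])
            if off[0]>9 and a<2.6: print("ABORT lag",a); break
    if s["grip_width"]<w0-4 or np.linalg.norm(s["force"])>45: st("ABORT %.2f"%a); ballcam(); break
else:
    print(ctrl.move_l(*pose(a1+.03),vel=20,threshold=10)); st("down"); ballcam()
E
python3 sw2.py
```

```text
True
True
False
grip t47.9 pos [536.  129.5 370.4] F [-3.7 -0.5  3.3] w25.6
ball [536.6 121.7 367.8] r298.8 phi94.7 uvr [321. 351.  40.] in tool [-5.   0.6  0.5]
ball [536.4  67.9 357.2] r297.7 phi105.3 uvr [321. 349.  43.] in tool [-4.3  0.6  1.2]
 t49.1 pos [535.8  75.4 361.5] F [-5.5 -2.   4. ] w26.0
ball [536.1  18.2 336.9] r296.0 phi115.6 uvr [320. 344.  48.] in tool [-3.   0.4  2.3]
 t50.2 pos [535.7  24.5 343.3] F [-4.6 -2.3  2.3] w26.0
ball [535.8 -31.2 311. ] r299.3 phi126.4 uvr [320. 354.  38.] in tool [-6.8  0.3  1.5]
 t51.4 pos [535.5 -22.2 316.1] F [-5.5 -2.7  1.1] w25.9
ball [538.9 -51.8 248.2] r266.5 phi138.0 uvr [328. 268.  81.] in tool [18.2  3.6 23.9]
 t52.6 pos [535.4 -63.  281.5] F [-5.4 -2.4  0.8] w25.9
ABORT lag 2.372826801638631
```

The grip is holding (steady width); the last reading was a bad detection. Continuing from there.

```bash
sed -e '/^p,R=pose(a0)/d' -e 's/a0+.06,np.deg2rad(178)/2.4328,np.deg2rad(178)/' -e 's/^for i,a in/w0=sensors.read_state()["grip_width"]\nfor i,a in/' -e '/if off\[0\]>9/d' -e 's/w0-4/w0-2.5/' sw2.py > sw3.py; python3 sw3.py
```

```text
True
True
ball [535.2 -88.6 213.4] r275.2 phi148.6 uvr [320. 289.  93.] in tool [11.5  0.  19.4]
 t53.8 pos [535.3 -96.7 240.3] F [-5.4 -3.1 -0.5] w25.6
ball [ 535.1 -113.4  170.1] r278.3 phi158.9 uvr [320. 295.  95.] in tool [ 9.7  0.  17.2]
 t55.5 pos [ 535.2 -122.5  193.6] F [-5.4 -2.6 -1.6] w25.6
ball [ 535.1 -122.8  121.5] r274.0 phi169.2 uvr [320. 283.  91.] in tool [15.2  0.  16.7]
 t57.2 pos [ 535.2 -139.6  143.1] F [-5.1 -1.3 -1.6] w25.6
ball [ 535.1 -132.6   73. ] r278.9 phi179.4 uvr [319. 295.  94.] in tool [11.7 -0.  13.7]
 t58.8 pos [ 535.2 -147.4   90.5] F [-6.2 -2.3 -2. ] w25.6
True
down t59.8 pos [ 535.1 -147.9   72.6] F [-1.4 -0.2  6.4] w25.8
ball [ 535.  -132.4   56.9] r279.0 phi-177.3 uvr [319. 295.  94.] in tool [12.1 -0.  12.5]
```

Flap is down on its supports. Release, then look into the cupboard.

Run:
```python
from sw import *
ctrl.gripper_to(50,20); s=st(); R=np.array(s["eef_rot"]); 
ctrl.move_l(np.array(s["eef_pos"])-R[:,2]*60,vel=150)
ctrl.move_ptp([535,200,340],down(0)); wrist("c1a"); 
ctrl.move_l([535,140,340],down(0),vel=200); p,d,c=wrist("c1b"); st()
cc,d=wcam("c1b")
for u,v in((250,230),(320,300),(400,330)): print(atdepth(cc,u,v,d[v,u]))
```

```text
t60.2 pos [ 532.3 -147.1   70.1] F [ 0.1  0.6 -0.4] w50.0
 t62.8 pos [535.1 139.5 339.7] F [-0.4 -0.1  0.1] w49.6
[462.39869571 104.67311679  69.41620088]
[533.93424818  26.10807289  70.82602604]
[561.42778041 149.66282466 344.87624522]
```

View pics/c1a.png

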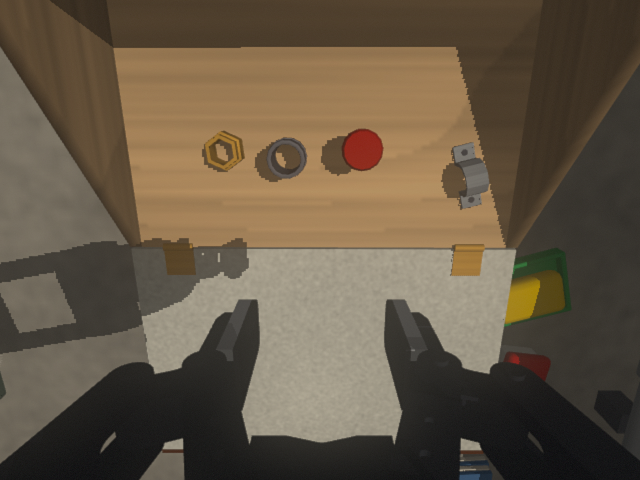

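All four fittings are there: nut (224,151), coupling (287,158), tap head (363,150), clip (468,175). I'll locate them from depth in both views.

```bash
cat > find.py <<'E'
from h import *
from scipy import ndimage as nd
def find(c,d):
    K,R,t=c; v,u=np.mgrid[:480,:640]; P=np.linalg.inv(K)@np.stack([u.ravel(),v.ravel(),np.ones(u.size)])*d.ravel()
    X=(R.T@(P-t[:,None])).T.reshape(480,640,3)
    m=(d>0)&(X[:,:,2]>77)&(X[:,:,2]<125)&(X[:,:,1]>150)&(X[:,:,1]<398)&(X[:,:,0]>353)&(X[:,:,0]<720)
    l,n=nd.label(m); out=[]
    for i in range(1,n+1):
        q=X[l==i]
        if len(q)<80: continue
        top=np.percentile(q[:,2],97); tq=q[q[:,2]>top-6]; 
        (cx,cy),(w,h),an=cv2.minAreaRect(q[:,:2].astype(np.float32)); vv,uu=np.nonzero(l==i)
        e=(tq[:,:2].min(0)+tq[:,:2].max(0))/2
        out.append((e,top)); print("n%d uv(%.0f,%.0f)"%(len(q),uu.mean(),vv.mean()),"top z %.1f"%top,"topmid",np.round(e,1),"topsize",np.round(np.ptp(tq[:,:2],axis=0)),"rect",np.round([cx,cy,w,h,an],1))
    return out
if __name__=="__main__":
    import sys
    for n in sys.argv[1:]: print(n); find(*wcam(n))
E
python3 find.py c1a c1b
python3 - <<'E'
from h import *
for n in("c1a",): 
    im=cv2.imread(f"pics/{n}.png"); cv2.imwrite("pics/clip.png",cv2.resize(im[130:220,430:520],None,fx=4,fy=4,interpolation=2))
E
```

```text
c1a
n1375 uv(362,149) top z 115.0 topmid [570.5 248.1] topsize [35. 34.] rect [570.5 248.1  34.5  35.2  89.9]
n763 uv(224,150) top z 95.9 topmid [444.8 245.5] topsize [28. 30.] rect [444.9 245.4  35.2  31.2  35.6]
n783 uv(286,158) top z 110.0 topmid [503.5 239.9] topsize [33. 33.] rect [504.  240.3  33.4  34.3  89.5]
n846 uv(474,176) top z 99.8 topmid [676.5 220.2] topsize [25. 29.] rect [676.6 220.1  20.7  33.5  14. ]
c1b
n1621 uv(363,74) top z 115.1 topmid [570.4 248. ] topsize [35. 36.] rect [570.2 247.9  35.3  35.3  49.5]
n873 uv(218,82) top z 95.7 topmid [444.6 245.1] topsize [28. 30.] rect [445.8 244.6  31.1  33.1  65.7]
n870 uv(283,86) top z 109.8 topmid [504.1 239.9] topsize [33. 33.] rect [504.2 239.6  33.8  33.5  88.5]
n978 uv(481,109) top z 99.8 topmid [676.8 220.5] topsize [25. 28.] rect [676.6 220.1  20.9  33.6  13.7]
```

View pics/clip.png

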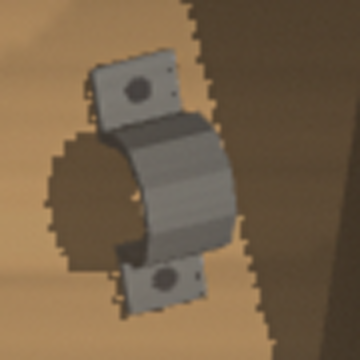

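Two views agree within 1 mm. Now the lid.

```bash
cat > lid.py <<'E'
from h import *
def lidpose(name,zk=(148,172),zr=(118,138)):
    c,d=wcam(name); K,R,t=c; v,u=np.mgrid[:480,:640]; P=np.linalg.inv(K)@np.stack([u.ravel(),v.ravel(),np.ones(u.size)])*d.ravel()
    X=(R.T@(P-t[:,None])).T; X=X[d.ravel()>100]
    k=X[(X[:,2]>zk[0])&(X[:,2]<zk[1])&(np.hypot(X[:,0]-516,X[:,1]+327)<60)]; 
    if len(k): print("knob",len(k),np.round((k.min(0)+k.max(0))/2,1),np.round(np.ptp(k,axis=0),1), "top",k[:,2].max())
    r=X[(X[:,2]>zr[0])&(X[:,2]<zr[1])&(np.hypot(X[:,0]-516,X[:,1]+327)<140)]
    (cx,cy),rad=cv2.minEnclosingCircle(r[:,:2].astype(np.float32)); print("rim",len(r),cx,cy,rad,np.percentile(r[:,2],[5,50,95]))
    A=np.c_[r[:,:2]-[cx,cy],np.ones(len(r))]; print("plane",np.round(np.linalg.lstsq(A,r[:,2],rcond=None)[0],3))
if __name__=="__main__":
    ctrl.move_ptp([516,-390,340],down(0)); wrist("l1"); ctrl.move_l([516,-420,340],vel=200); wrist("l2"); st()
    lidpose("l1"); lidpose("l2")
E
python3 lid.py
```

```text
t65.1 pos [ 516.3 -419.4  339.8] F [0.5 0.2 0.3] w49.7
knob 1315 [ 518.3 -327.6  163.7] [28.6 29.2  6.2] top 166.80644553102806
rim 38577 518.5072631835938 -327.6564636230469 90.96974182128906 [125.15680939 129.24891991 131.64039254]
plane [ 0.00000e+00 -3.00000e-03  1.28707e+02]
knob 1462 [ 518.5 -327.5  163.4] [29.  29.3  6.8] top 166.82155236199935
rim 38169 518.0625610351562 -327.8037109375 91.020263671875 [125.23305212 129.45501013 131.66705168]
plane [0.0000e+00 7.0000e-03 1.2891e+02]
```

Run:
```python
from h import *
R=down(0); x,y=518.4,-327.6
ctrl.gripper_to(50,30); ctrl.move_ptp([x,y,215],R); print(ctrl.move_l([x,y,162],R,vel=100,threshold=10)); ctrl.gripper_to(10,40); st("grip")
ctrl.move_l([x,y,235],vel=90); st("lifted"); 
ctrl.move_l([535,5,235],R,vel=250); ctrl.move_l([535,5,135],vel=150)
print(ctrl.move_l([535,5,112],vel=30,threshold=5)); st("placed"); ctrl.gripper_to(50,20); ctrl.move_l([535,5,200],vel=200); st()
ctrl.move_ptp([516,-400,340],R); wrist("l3")
from lid import lidpose
lidpose("l3",zr=(118,132))
```

```text
False
grip t67.0 pos [ 519.1 -328.2  163.4] F [ 0.  -0.6  4.5] w28.4
lifted t68.0 pos [ 518.  -327.2  234.1] F [-1.1  0.3 -1.9] w28.7
True
placed t70.8 pos [535.    5.  118.9] F [-0.4 -0.5  4.1] w28.7
 t71.7 pos [534.6   5.1 199.5] F [-0.7 -0.   0.3] w50.1
rim 6037 518.2396850585938 -327.97723388671875 87.72394561767578 [118.32898155 121.15896075 123.31866708]
plane [-0.00000e+00  1.00000e-03  1.20975e+02]
```

```bash
cat > pick.py <<'E'
from h import *
from find import find
import sys,contextlib,io
def best(pos,yaw):
    q0=np.array(sensors.read_state()["q"]); c=[]
    for k in (-1,0,1):
        q=ctrl.solve_ik(pos,down(yaw+k*np.pi))
        if q is not None: c.append((np.abs(np.array(q)-q0).max(),yaw+k*np.pi))
    return down(min(c)[1])
def pick(name,xy,yaw,z,drop,zdrop,top,w):
    ctrl.gripper_to(min(w+22,80),40); ctrl.move_ptp([535,140,340],down(0)); wrist("pk_"+name)
    c=[(np.hypot(*(e-xy)),e,t) for e,t in find(*wcam("pk_"+name)) if abs(t-top)<4]
    D,e,t=min(c,key=lambda k:k[0]); print(name,"at",e,"moved %.1f"%D)
    if D>4: print("MOVED - check"); return
    p=np.array([e[0],e[1],z]); R=best(p,yaw)
    ctrl.move_ptp(p+[0,0,60],R); print("contact",ctrl.move_l(p,R,vel=110,threshold=12)); ctrl.gripper_to(5,40); s=st("grip")
    if s["grip_width"]<w-5: print("MISSED"); return
    ctrl.move_l(p+[0,0,140],vel=200); s=st("lifted")
    P=np.array([518.2+drop[0],-328+drop[1],zdrop]); R=best(P,0)
    ctrl.move_ptp(P+[0,0,130],R); print("contact",ctrl.move_l(P,R,vel=140,threshold=10)); s=st("drop")
    ctrl.gripper_to(w+9); ctrl.move_l(P+[0,0,130],vel=250); st()
J=dict(tap=((570.4,248),np.pi/2,112,(0,38),86,115,36),coupling=((504,240),np.pi/2,113,(0,0),84,110,34),
 nut=((444.7,245.3),1.145,104,(0,-38),86,95.8,30.5),clip=((676.6,220.2),0.24,103,(0,-34),100,99.8,20))
for n in sys.argv[1:]: pick(n,*J[n])
E
python3 pick.py tap
```

```text
n1609 uv(363,74) top z 115.0 topmid [570.  248.1] topsize [35. 36.] rect [570.  248.2  34.9  35.4  10.4]
n868 uv(218,82) top z 95.7 topmid [444.8 245.3] topsize [28. 30.] rect [445.7 244.5  30.9  33.3  64.6]
n873 uv(282,86) top z 109.9 topmid [503.7 240. ] topsize [33. 33.] rect [504.2 239.4  33.7  34.2  84.7]
n972 uv(481,110) top z 99.7 topmid [676.9 219.9] topsize [24. 28.] rect [676.7 220.   20.9  34.   15.1]
tap at [570.01960953 248.09854044] moved 0.4
contact False
grip t77.9 pos [571.1 248.4 113.5] F [-0.6 -1.   4.4] w34.8
lifted t78.8 pos [568.9 247.8 250.1] F [-0.6 -0.3 -2. ] w34.2
contact False
drop t81.8 pos [ 519.1 -290.6   87.1] F [ 0.2  1.1 -1.2] w34.7
 t82.7 pos [ 517.5 -289.5  215. ] F [-0.3 -0.   0.4] w44.9
```

```bash
python3 pick.py coupling nut
```

```text
n869 uv(218,81) top z 95.8 topmid [444.7 245.2] topsize [28. 30.] rect [445.9 244.5  31.1  33.1  65.6]
n871 uv(283,85) top z 109.8 topmid [503.9 240.2] topsize [33. 33.] rect [504.2 239.4  34.   33.9  81.8]
n982 uv(481,110) top z 99.6 topmid [676.6 219.8] topsize [25. 28.] rect [676.7 220.1  21.   33.6  14.5]
coupling at [503.88920557 240.22996895] moved 0.3
contact False
grip t87.0 pos [505.1 240.6 114.5] F [0.5 0.5 4.9] w32.8
lifted t87.8 pos [502.8 239.9 251.3] F [ 0.3 -0.6  0.1] w32.8
contact False
drop t90.9 pos [ 519.  -328.6   85.1] F [ 0.2 -0.5  1.2] w32.6
 t91.9 pos [ 517.6 -327.5  212.9] F [ 0.2  0.3 -0.4] w43.0
n871 uv(218,81) top z 95.9 topmid [444.5 244.9] topsize [28. 30.] rect [445.8 244.5  31.2  33.   65.4]
n986 uv(481,110) top z 99.7 topmid [676.7 220.2] topsize [25. 29.] rect [676.7 220.   20.9  33.8  14.6]
nut at [444.45141392 244.91004189] moved 0.5
contact False
grip t95.8 pos [445.7 245.3 105.5] F [-0.2  1.   4.3] w33.1
lifted t96.7 pos [443.3 244.5 242.4] F [-0.   0.1 -1.5] w33.0
contact False
drop t100.0 pos [ 519.  -366.7   87.2] F [ 0.3 -0.5 -1.2] w33.1
 t100.9 pos [ 517.6 -365.5  215. ] F [ 0.4 -0.5 -0.5] w39.7
```

```bash
python3 pick.py clip
python3 - <<'E'
from h import *
ctrl.move_ptp([516,-400,340],down(0)); p,d,c=wrist("l4")
from lid import lidpose
lidpose("l4",zr=(118,132)); K,R,t=c; v,u=np.mgrid[:480,:640]; P=np.linalg.inv(K)@np.stack([u.ravel(),v.ravel(),np.ones(u.size)])*d.ravel()
X=(R.T@(P-t[:,None])).T; X=X[d.ravel()>100]; r=np.hypot(X[:,0]-518,X[:,1]+328); print("max z inside",X[r<62][:,2].max())
A=p[100:400,150:500,::-1]
ctrl.move_ptp([535,-60,340],down(0)); q,_,_=wrist("l5")
cv2.imwrite("pics/both.png",np.hstack([cv2.resize(A,(350,300)),cv2.resize(q[:,:,::-1],(450,300))]))
E
```

```text
n977 uv(481,110) top z 99.7 topmid [676.1 220.2] topsize [25. 29.] rect [676.6 220.1  21.1  33.7  14.9]
clip at [676.13326116 220.24395098] moved 0.5
contact False
grip t105.0 pos [676.6 220.3 103.5] F [ 0.7  0.2 -0.7] w18.3
lifted t105.8 pos [675.2 220.1 241.3] F [-0.2  0.  -0.3] w18.6
contact True
drop t108.8 pos [ 517.  -361.7  104.9] F [-0.  -0.3  4.3] w18.8
 t109.7 pos [ 517.6 -361.4  228.7] F [-0.1  0.8 -0.6] w29.2
rim 6087 518.3333740234375 -327.7761535644531 87.76427459716797 [118.29899846 121.13276476 123.35529335]
plane [-0.00000e+00  1.00000e-03  1.20956e+02]
max z inside 371.99117238842024
```

View pics/both.png

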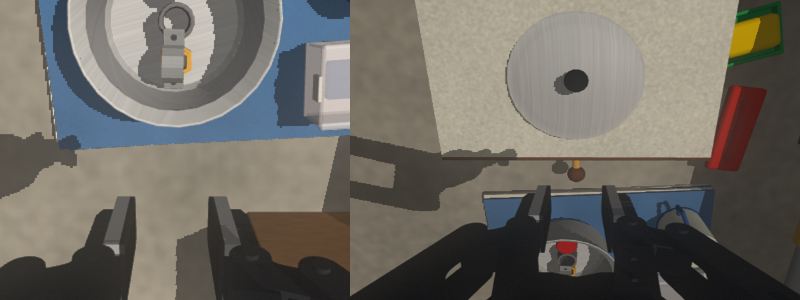

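All four are in the pot (clip resting on nut), lid flat on the flap. Measure the lid knob and the heap's top, then replace the lid.

Run:
```python
from h import *
def pts(n):
    (K,R,t),d=wcam(n); v,u=np.mgrid[:480,:640]; P=np.linalg.inv(K)@np.stack([u.ravel(),v.ravel(),np.ones(u.size)])*d.ravel()
    X=(R.T@(P-t[:,None])).T; return X[d.ravel()>100]
X=pts("l4"); r=np.hypot(X[:,0]-518,X[:,1]+328); m=(r<62)&(X[:,2]<200); print("heap top",X[m][:,2].max())
X=pts("l5"); r=np.hypot(X[:,0]-535,X[:,1]-5); k=X[(r<40)&(X[:,2]>108)&(X[:,2]<130)]; e=(k.min(0)+k.max(0))/2; print("knob",e,np.ptp(k,axis=0))
if X is not None and abs(e[0]-535)<6 and abs(e[1]-5)<6:
    R=down(0); x,y=e[:2]; ctrl.gripper_to(50,30)
    ctrl.move_ptp([x,y,180],R); print(ctrl.move_l([x,y,118],R,vel=110,threshold=10)); ctrl.gripper_to(10,40); st("grip")
    ctrl.move_l([x,y,240],vel=120); st("lifted"); ctrl.move_l([518.2,-327.9,240],R,vel=250); ctrl.move_l([518.2,-327.9,180],vel=120)
    print(ctrl.move_l([518.2,-327.9,155],vel=25,threshold=5)); st("placed")
```

```text
heap top 97.94360508775138
knob [536.02996311   5.83174834 119.21552019] [29.21567889 28.06481743  6.74566535]
False
grip t113.8 pos [537.    5.6 119.4] F [-0.7 -0.3  4.8] w28.4
lifted t114.9 pos [535.3   5.9 238.8] F [ 0.5  0.1 -1.4] w29.0
True
placed t117.7 pos [ 518.1 -327.9  164. ] F [-0.4  0.5  4.6] w28.6
```

Run:
```python
from h import *
from lid import lidpose
ctrl.gripper_to(50,20); ctrl.move_l([518.2,-327.9,240],vel=150)
ctrl.move_ptp([516,-390,340],down(0)); wrist("l6"); lidpose("l6")
ctrl.move_ptp([400,250,420],down(0)); st()
p,d=optics.grab_frame("scene"); cv2.imwrite("pics/fin.png",p[:,:,::-1])
c=cam("scene")
for u,v in((0,0),):pass
```

```text
knob 1325 [ 518.9 -327.6  163.9] [29.2 28.1  6.9] top 167.3292113101895
rim 38958 518.8706665039062 -327.880126953125 90.9225845336914 [125.12530363 129.22799677 131.62113208]
plane [ 0.00000e+00 -3.00000e-03  1.28685e+02]
 t121.7 pos [400.5 249.5 419.7] F [-0.  -0.5  0.2] w50.1
```

View pics/fin.png

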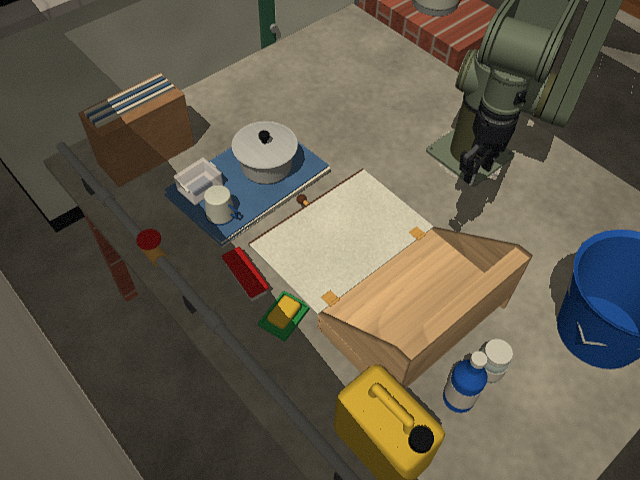

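The lid is back at its starting height and level (knob 518.9, -327.6; plane slope under 0.003). The flap is down, the cupboard is empty and the bystanders are where they were, so I'm handing in.

```bash
python3 -c "
from plant import ctrl; ctrl.finish_job()"
```

```text
the job is handed in; nothing more can be done
```

The job is done and handed in at about 122 s of the 210 s allowed.

**What I did:** With the flap shut I pulled both supports out to their stops, then lowered the flap onto them. I laid the lid knob up on the flap. The tap head, coupling, nut and clip went into the pot, and the lid went back on.

**Last checks:**
- **Supports:** A second, harder pull on each was resisted straight away, and the two pull tips stood level with each other. I did not look at the supports again once the flap was down.
- **Flap:** It measured level at 69.4 and 70.8 mm, against 70 mm expected.
- **Pot and lid:** The heap in the pot topped out at 98 mm, below the lid's step. The lid sits where it started, to within 1 mm, with a slope of 0.003 or less.
- **Rest of the scene:** The last picture shows the cupboard empty and the other things where they were.

**What went wrong on the way:**
- **Flap knob:** It crept in the fingers twice while I was lowering the flap. Each time I stopped, still holding it, and pushed the flap back to near upright. I finished by tilting the tool along with the swing.
- **Knob tracking:** The camera tracking of the knob also failed during the last part of that swing, so I relied on the grip width and force readings there.
- **Drop into the pot:** By my estimate the tap head and nut were let go 10–20 mm above the pot floor.

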